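Pair the round transmitter with the hearing-test console

ROBOT

A 6-joint arm with a two-finger parallel gripper is mounted at the origin on the work surface. World frame = base frame: x ahead of the robot, y to its left, z up, the work surface at z = 0. Lengths are in m, angles in degrees, forces in N, time in s.
With the tool pointing down it reaches from about 0.325 to 0.9 m from the base axis. Payload 6.1 kg.
Tool frame: the origin (TCP) lies at the very end of the fingers, on their centre line; the grasp point (between the pads) lies 19 mm behind it; z points along the fingers, y is the direction in which the jaws open and shut (so a half turn about z gives the same grasp; the last joint's range is limited). The gripper opens to 85 mm and grips with 20 to 120 N. Pads are 22 mm wide; open, the fingers measure 114 mm over their backs; the gripper's body (76 mm by 85 mm) begins 54 mm behind the grasp point. The pads swing forward as they close: fully open they stand 13 mm farther back than shut.
Start: joints at [69.494, 12.628, 87.462, -0, 79.91, -7.225], TCP at [0.144, 0.608, 0.231] pointing down, gripper open.
Joint ranges: [-170.65, 170.65], [-52.31, 119.04], [5.05, 147.46], [-71.25, 251.25], [11.57, 151.72], [-153.62, 153.62]. Speed limits (degrees/s): [147.25, 147.25, 172.46, 180, 180, 180].

INTERFACE

Orientations are given as a 3x3 rotation matrix whose columns are the frame's x, y, z axes.
In Python, from bench import env gives the robot as it stands.
- The arm moves only by the shell command python3 -m jog 'ROWS' [FORCE]. ROWS is JSON, a list of rows, each a list of 3 entries, a list of its own where there are three numbers: the shift along the tool's x, y, z in mm, then the turn, a rotation vector about the tool's x, y, z in rad, then the finger opening in mm, from 0 to 85.4. In form: [[[x, y, z], [ax, ay, az], grip], ...]. A call has 1 to 20 rows; each row shifts and turns the commanded pose from where the row before left it, along the tool's axes as they then stand; what a row does not reach is not made up. A row lasts 1/12 s, in which the tool goes at most 41.7 mm and 7.16 degrees, less where a joint would pass 70% of its speed; a pose out of reach is approached as far as the arm can. A call with a gripper value outside its range is refused whole. The fingers move at their own pace and stop on an object; FORCE is the grip in N (left out, the last holds). Time passes only in rows, so rows that do not move let the fingers close. It gives the time, the measured TCP pose, the force and the opening at its end, in the units of the state.
- env.get_state(): the state, without advancing time (a new reading comes with each control period).
- env.camera(name): name is "scene" or "side" or "wrist"; returns the picture (400x640x3 uint8, red, green, blue); there is no depth.
- env.camera_model(name): a dict with "mtx" (3x3 intrinsics, pixels), "pose" (4x4, takes a point from camera to world coordinates). Camera axes: x right, y down, z forward; pixel columns grow to the right and rows downward; lengths in m; the calibration is good to about 2 mm. The wrist camera is an equidistant fisheye: a pixel r from the principal point sees the ray r / f radians off the axis. A picture is of the moment at which its call begins: read the wrist's pose just before it. camera_model takes no time and is no camera call; for the wrist camera it gives the pose at the moment of the call.
- env.sign_off(): hands the job in, once; it reports no verdict.
The state is a dict: "t": time; "joints": joint angles; "joint_vel": joint speeds; "joint_torque": joint torques, N m; "position": TCP position; "orientation": TCP orientation; "contact_force": force on the tool from outside, world axes, zero at the start; "torque": the same for the moment, N m; "width": finger opening in m.
Only numpy, scipy, OpenCV 4.12 (cv2) and the standard library are available. Lean on these libraries where they do the work, as an engineer would, in place of code of your own. Each camera call takes 0.05 s, during which the arm holds its last target.

TASK

Pair the round wireless transmitter with the test console: with the fingertips press the console's long bar-shaped key right down, hold it for a moment and let it come up, then press the button on top of the round transmitter right down in the same way and withdraw. Press gently, do not lift, tip or push the transmitter away, and leave the other keys, the other transmitters and everything else on the desk alone.

Things in the scene. Friction and masses are not known exactly. Their poses are not given: they have to be found in the camera images.
- link_top (a point): centre of the top face of the LINK key, the only long bar-shaped key of the console: 40 mm long (across the console) by 16 mm wide, white plastic. Its top stands 46 mm above the table, 10 mm proud of the console's deck, when it is up. z up, x along the key's length, y along the row of keys. It can be in any of the five places of the row
- key_link (a joint): travel of the link key in m: 0 up, 0.006 right down on its stop. Sprung: 1.2 N starts it, 3.6 N takes it right down; it comes up by itself
- tx_round_top (a point): centre of the top face of the push button in the middle of the ROUND transmitter. The transmitter is a loose white plastic disc, 66 mm across and 30 mm high, 0.14 kg, standing on the mat (mat 4 mm thick); its button is a grey disc 24 mm across whose top stands 9 mm above the transmitter's shell, 43 mm above the table. z up
- btn_round (a joint): travel of the round transmitter's button in m: 0 up, 0.006 right down on its stop; spring as the link key's (1.2 to 3.6 N)
- console: test console fixed to the desk: a low black box 110 mm (its x) by 390 mm (its y) by 36 mm high; origin at the centre of its underside. Five white keys in a row along its y, 50 mm apart, the middle one above the origin, all with their tops 46 mm above the table; a grey dial 48 mm across and 54 mm high stands at either end, 162 mm from the origin
- mat: dark rubber desk mat fixed to the desk, 190 mm (x) by 320 mm (y), 4 mm thick; origin at the centre of its underside. The three transmitters stand in a row along its y, about 98 mm apart, in any order, on its robot-side half
- tx_square_top (a point): top of the button of the square transmitter (60 by 60 by 30 mm, loose, same button): leave alone
- tx_oval_top (a point): top of the button of the oval transmitter (90 by 44 by 30 mm, loose, same button): leave alone
- key_square (a joint): travel of the square key of the console (20 by 20 mm), 0 up, 0.006 down: leave alone
- key_round1 (a joint): travel of one of the three round keys of the console (22 mm across), 0 up, 0.006 down: leave alone
- key_round2 (a joint): travel of one of the three round keys of the console (22 mm across), 0 up, 0.006 down: leave alone
- key_round3 (a joint): travel of one of the three round keys of the console (22 mm across), 0 up, 0.006 down: leave alone
- btn_square (a joint): travel of the square transmitter's button, 0 up, 0.006 down: leave alone
- btn_oval (a joint): travel of the oval transmitter's button, 0 up, 0.006 down: leave alone
- jar: small jar with a white cap, 34 mm across, 45 mm high, loose on the mat behind the transmitters; origin at the centre of its underside
- case: grey hearing-aid case, 50 by 85 by 26 mm, loose behind the console; origin at the centre of its underside
- mug: white mug, 80 mm across, 90 mm high, loose at the back; origin at the centre of its underside
- mouse: black computer mouse, 90 by 56 by 31 mm, loose at the back; origin at the centre of its underside
- remote: white remote control, 50 by 150 by 20 mm, loose at the back; origin at the centre of its underside
- base_link: the link key with its thin black bezel on the console's deck: origin at the centre of the bezel's underside, 36 mm above the table and 10 mm below the top of the key
- tx_round: the round transmitter itself: origin at the centre of its underside, which stands 4 mm above the table

How it is judged:
By the outcome, as a careful person would: the job done as asked, in the order asked, and still so for the second after the job is handed in, with the robot touching nothing.
It also fails if it takes over 42 s, if anything falls off the work surface, if the arm or the gripper's body presses on something with over 40 N, if the wrist force passes 120 N, or if a joint passes its speed limit or range.

## Working session

There is one attempt and no reset: what is moved stays moved. The work goes in short steps, Python scripts to look and compute and a shell command to move; the robot and the scene stay as the last step left them, time stands still between calls to the robot, and variables do not carry over. Pictures are saved under pics/ and viewed, and the job is handed in when it is done.

```bash
mkdir -p pics; ls; python3 - <<'E'
from bench import env
import cv2,numpy as np
np.set_printoptions(precision=4,suppress=True)
s=env.get_state();print(s)
for n in ["scene","side","wrist"]:
    m=env.camera_model(n);print(n,m)
    cv2.imwrite(f"pics/{n}0.png",env.camera(n)[:,:,::-1])
E
```

```text
pics
{'t': 0.0, 'joints': array([69.4957, 12.6756, 87.5269, -0.0007, 79.909 , -7.2234]), 'joint_vel': array([ 0.0899, -0.0439,  0.0481, -0.0455,  0.0133, -0.0362]), 'joint_torque': array([  0.0013, -49.6877, -38.9411,  -0.0001,   0.0106,   0.    ]), 'position': array([0.1434, 0.6077, 0.2302]), 'orientation': array([[-0.9733,  0.2297, -0.0007],
       [ 0.2297,  0.9733, -0.0018],
       [ 0.0002, -0.0019, -1.    ]]), 'contact_force': array([-1.1594, -1.0493, -0.7029]), 'torque': array([0.0273, 0.0032, 0.035 ]), 'width': 0.08532251319280418}
scene {'mtx': array([[407.2212,   0.    , 320.0101],
       [  0.    , 407.2212, 196.3174],
       [  0.    ,   0.    ,   1.    ]]), 'pose': array([[-0.5238,  0.6532, -0.5468,  1.132 ],
       [ 0.8519,  0.4029, -0.3347,  0.3451],
       [ 0.0017, -0.641 , -0.7675,  0.8288],
       [ 0.    ,  0.    ,  0.    ,  1.    ]])}
side {'mtx': array([[368.0777,   0.    , 323.1294],
       [  0.    , 368.0777, 196.8834],
       [  0.    ,   0.    ,   1.    ]]), 'pose': array([[-0.9918, -0.0821,  0.0978,  0.5383],
       [-0.1257,  0.4923, -0.8613,  0.7436],
       [ 0.0226, -0.8665, -0.4986,  0.4938],
       [ 0.    ,  0.    ,  0.    ,  1.    ]])}
wrist {'mtx': array([[309.7069,   0.    , 317.268 ],
       [  0.    , 309.7069, 199.9889],
       [  0.    ,   0.    ,   1.    ]]), 'pose': array([[ 0.2286,  0.9395,  0.2553,  0.0779],
       [ 0.9735, -0.2201, -0.0618,  0.6248],
       [-0.0019,  0.2626, -0.9649,  0.3719],
       [ 0.    ,  0.    ,  0.    ,  1.    ]])}
```

View pics/scene0.png

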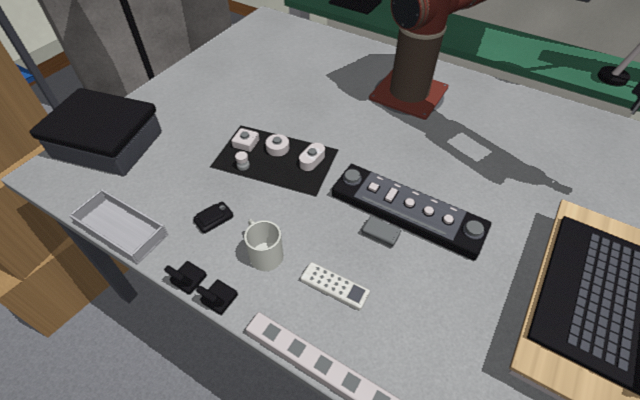

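View pics/side0.png

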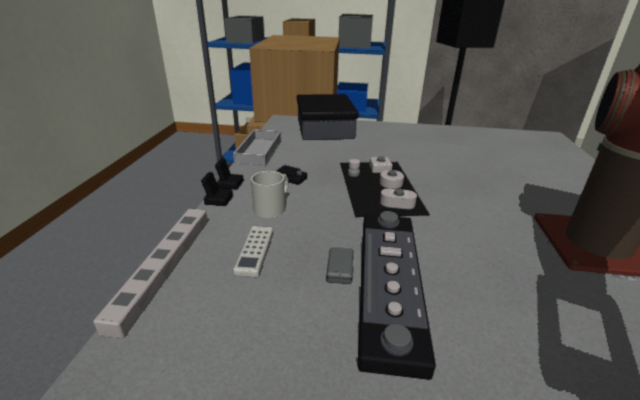

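View pics/wrist0.png

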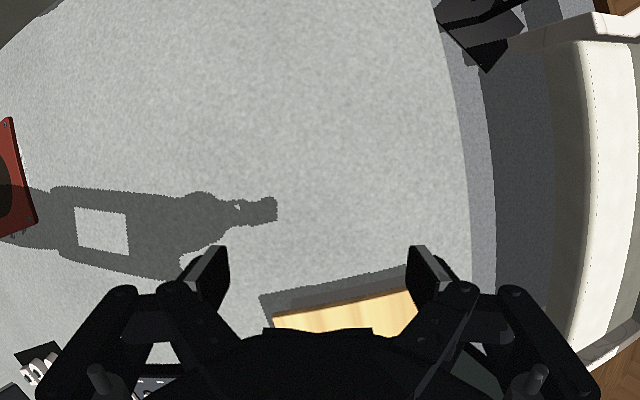

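Scene view: the LINK bar is the second key from the left, at about (391,195). The round transmitter is in the middle of the row, at about (277,144). Next I'll segment and measure them.

```bash
cat > h.py <<'E'
from bench import env
import cv2,numpy as np
np.set_printoptions(precision=4,suppress=True)
def ray(m,u,v,fish=False):
    K=m['mtx'];P=m['pose'];x=(u-K[0,2])/K[0,0];y=(v-K[1,2])/K[1,1]
    if fish:
        r=np.hypot(x,y);d=np.array([np.sin(r)*x/r,np.sin(r)*y/r,np.cos(r)])
    else: d=np.array([x,y,1.])
    return P[:3,3],P[:3,:3]@(d/np.linalg.norm(d))
def onz(m,u,v,z,fish=False):
    o,d=ray(m,u,v,fish);return o+d*(z-o[2])/d[2]
def tri(rs):
    A=sum(np.eye(3)-np.outer(d,d) for o,d in rs);b=sum((np.eye(3)-np.outer(d,d))@o for o,d in rs)
    return np.linalg.solve(A,b)
E
python3 - <<'E'
from h import *
for n,(a,b,c,d) in dict(scene=(210,110,500,260),side=(320,140,440,380)).items():
    im=cv2.imread(f'pics/{n}0.png');g=cv2.cvtColor(im,cv2.COLOR_BGR2GRAY)
    k=np.zeros_like(g);k[b:d,a:c]=(g[b:d,a:c]>150)*255
    N,L,S,C=cv2.connectedComponentsWithStats(k)
    m=env.camera_model(n)
    for i in range(1,N):
        if 15<S[i,4]<800: print(n,S[i],C[i],onz(m,*C[i],.046)[:2])
a=cv2.imread('pics/scene0.png')
v=np.vstack([cv2.resize(a[115:190,215:345],None,fx=6,fy=6,interpolation=2)[:300],])
cv2.imwrite('pics/c1.png',cv2.resize(a[120:180,220:345],None,fx=6,fy=6,interpolation=cv2.INTER_CUBIC))
cv2.imwrite('pics/c2.png',cv2.resize(a[160:235,335:465],None,fx=6,fy=6,interpolation=cv2.INTER_CUBIC))
b=cv2.imread('pics/side0.png')
cv2.imwrite('pics/c3.png',cv2.resize(b[150:270,340:440],None,fx=5,fy=5,interpolation=cv2.INTER_CUBIC))
E
```

```text
scene [232 129  26  17 240] [244.9458 137.2125] [ 0.4998 -0.2931]
scene [448 133  43  28 563] [468.8171 146.6732] [0.2026 0.2627]
scene [235 152  12   8  79] [240.8101 155.4557] [ 0.5641 -0.2566]
scene [369 183  10   7  48] [373.3542 185.8542] [0.473  0.1017]
scene [386 188  11  12  81] [391.0864 193.5062] [0.4725 0.1514]
scene [406 198   8   7  48] [409.5208 201.2292] [0.4713 0.2011]
scene [425 206   9   8  54] [428.7222 209.5   ] [0.4708 0.2515]
scene [444 214   9   8  52] [448.3654 217.8654] [0.4701 0.3013]
side [373 158  17   8  57] [380.5614 162.8772] [ 0.485 -0.256]
side [351 160   8   3  19] [354.3684 161.0526] [ 0.5618 -0.2554]
side [383 171  19   9  54] [392.1296 176.3333] [ 0.4544 -0.1725]
side [383 190  12   7  49] [388.7755 192.551 ] [ 0.4661 -0.0788]
side [404 191  11   7  54] [408.5 194.5] [ 0.4174 -0.0768]
side [386 233   8   6  29] [389.4483 235.8966] [0.4698 0.1084]
side [382 248  18   6  63] [389.7619 250.5873] [0.4707 0.1578]
side [388 265   9   5  35] [391.9714 266.7714] [0.4681 0.2058]
side [389 283   9   6  41] [393.0976 285.6829] [0.4679 0.2556]
side [390 305  10   6  47] [394.7234 307.5106] [0.4672 0.3058]
```

View pics/c1.png

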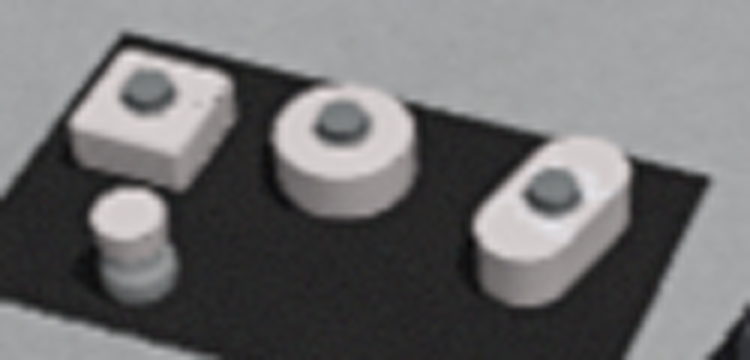

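View pics/c2.png

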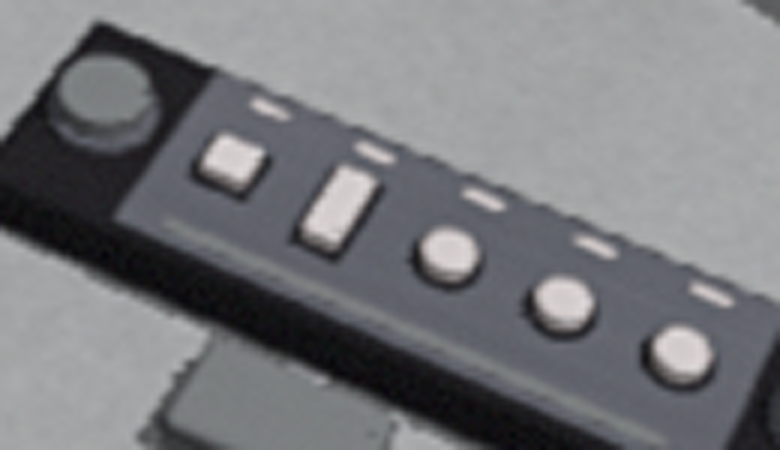

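View pics/c3.png

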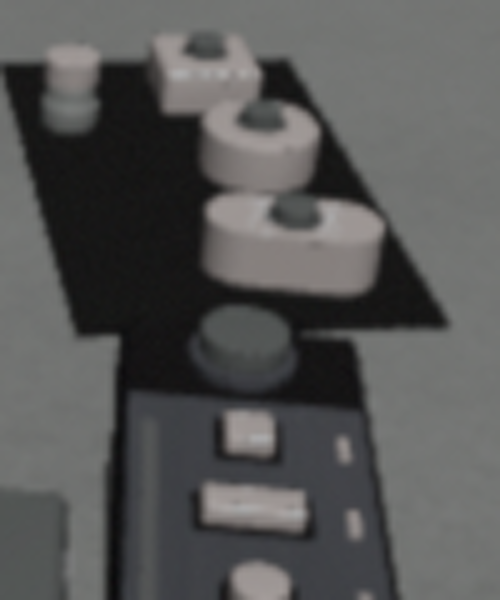

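Crop c1 puts the round button's top at about (342,118), which is scene (276.6,139.4). In c3 it is at about (264,113), side (392.4,172.2). The LINK bar in c2 is centred at about (342,203).

```bash
python3 - <<'E'
from h import *
s=env.camera_model('scene');d=env.camera_model('side')
def pt(u,v,a,b,f):return (a+(u+.5)/f-.5,b+(v+.5)/f-.5)
b1=pt(342,118,220,120,6);b2=pt(264,112,340,150,5)
print('btn',onz(s,*b1,.043),onz(d,*b2,.043),tri([ray(s,*b1),ray(d,*b2)]))
print('shell',onz(s,*pt(344,135,220,120,6),.034),onz(d,*pt(261,130,340,150,5),.034))
l1=pt(344,199,335,160,6);l2=pt(253,501,340,150,5)
print('link',onz(s,*l1,.046),onz(d,*l2,.046),tri([ray(s,*l1),ray(d,*l2)]))
for n,p in dict(sq=(148,88),ov=(554,187)).items(): print(n,onz(s,*pt(*p,220,120,6),.043))
print('dial',onz(s,*pt(104,85,335,160,6),.054))
print(env.get_state()['t'])
E
```

```text
btn [ 0.4568 -0.2136  0.043 ] [ 0.4521 -0.2063  0.043 ] [ 0.4513 -0.2182  0.037 ]
shell [ 0.4584 -0.2122  0.034 ] [ 0.4529 -0.2015  0.034 ]
link [0.4691 0.1521 0.046 ] [0.4697 0.1552 0.046 ] [0.4689 0.1522 0.0446]
sq [ 0.4884 -0.3052  0.043 ]
ov [ 0.4438 -0.1029  0.043 ]
dial [0.4714 0.0378 0.054 ]
0.15
```

```bash
python3 -m jog '[[[0,0,0],[0,0,-0.0775],0],[[0,0,0],[0,0,-0.0775],0],[[0,0,0],[0,0,-0.0775],0],[[-14,-27,0],[0,0,0],0],[[-14,-27,0],[0,0,0],0],[[-14,-27,0],[0,0,0],0],[[-14,-27,0],[0,0,0],0],[[-14,-27,0],[0,0,0],0],[[-14,-27,0],[0,0,0],0],[[-14,-27,0],[0,0,0],0],[[-14,-27,0],[0,0,0],0],[[-14,-27,0],[0,0,0],0],[[-14,-27,0],[0,0,0],0],[[-14,-27,0],[0,0,0],0],[[-14,-27,0],[0,0,0],0],[[-14,-27,0],[0,0,0],0],[[-14,-27,0],[0,0,0],0],[[-14,-27,0],[0,0,0],0],[[-14,-27,0],[0,0,0],0],[[-14,-27,0],[0,0,0],0]]'
python3 -m jog '[[[0,0,0],[0,0,0],0],[[0,0,0],[0,0,0],0]]'
python3 - <<'E'
from h import *
m=env.camera_model('wrist');s=env.get_state();np.save('m1.npy',m['pose'])
cv2.imwrite('pics/w1.png',env.camera('wrist')[:,:,::-1])
print(s['t'],s['position'],s['orientation'],s['contact_force'],s['width'])
E
```

```text
t: 1.82
position: [0.3822, 0.148, 0.2312]
orientation: [[-1.0, -0.001, 0.0], [-0.001, 1.0, 0.0], [-0.0, 0.0, -1.0]]
contact_force: [1.2, 0.4, -0.3]
width: 0.0002
t: 1.98
position: [0.3822, 0.1483, 0.2311]
orientation: [[-1.0, 0.003, -0.0], [0.003, 1.0, 0.0], [0.0, 0.0, -1.0]]
contact_force: [-0.2, 0.9, 0.8]
width: -0.0002
1.9833 [0.3822 0.1483 0.2311] [[-1.      0.0031 -0.0004]
 [ 0.0031  1.      0.0001]
 [ 0.0004  0.0001 -1.    ]] [-0.1686  0.8712  0.8363] -0.0001523902322411326
```

View pics/w1.png

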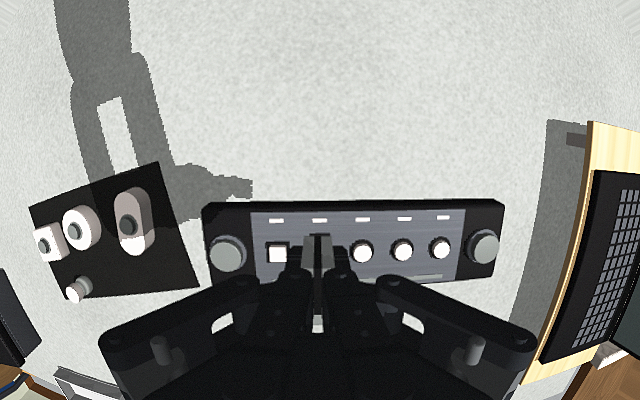

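The wrist view shows the fingers hiding the LINK key at about (319,250), but the other keys are clear: square (278,252), rounds (362,252), (403,250), (440,249). I'll fit the row from those. The round transmitter's button is at (80,230).

```bash
python3 - <<'E'
from h import *
m=env.camera_model('wrist')
im=cv2.imread('pics/w1.png');g=cv2.cvtColor(im,cv2.COLOR_BGR2GRAY)
k=np.zeros_like(g);k[230:275,255:465]=(g[230:275,255:465]>225)*255
N,L,S,C=cv2.connectedComponentsWithStats(k)
for i in range(1,N):
    if S[i,4]>60: print(S[i],C[i],onz(m,*C[i],.046,True)[:2])
a=im[195:265,20:160];cv2.imwrite('pics/c4.png',cv2.resize(a,None,fx=5,fy=5,interpolation=cv2.INTER_CUBIC))
E
```

```text
[434 242  15  16 186] [441.2903 249.8925] [0.4667 0.3027]
[396 244  16  17 208] [403.3558 251.7019] [0.4671 0.2533]
[269 247  17  15 227] [277.2423 254.3833] [0.4691 0.1041]
[354 246  18  16 226] [362.4425 253.4071] [0.468  0.2036]
```

View pics/c4.png

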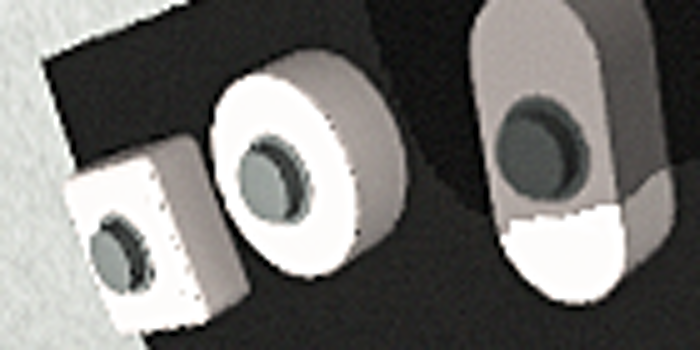

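LINK comes out at about (0.469, 0.153); the scene and wrist views agree to within 2 mm. Moving above it.

```bash
python3 -m jog '[[[-22,1,25],[0,0,0],0],[[-22,1,25],[0,0,0],0],[[-22,1,25],[0,0,0],0],[[-21,2,25],[0,0,0],0],[[0,0,25],[0,0,0],0],[[0,0,25],[0,0,0],0],[[0,0,15],[0,0,0],0],[[0,0,5],[0,0,0],0],[[0,0,0],[0,0,0],0],[[0,0,0],[0,0,0],0]]'
python3 - <<'E'
from h import *
s=env.get_state();print(s['t'],s['position'],s['contact_force'])
im=[env.camera(n)[:,:,::-1] for n in('scene','side')]
a=cv2.resize(im[0][140:240,320:470],None,fx=4,fy=4,interpolation=2);b=cv2.resize(im[1][200:320,340:440],None,fx=4,fy=4,interpolation=2)
cv2.imwrite('pics/a1.png',a);cv2.imwrite('pics/b1.png',b)
E
```

```text
t: 2.87
position: [0.4689, 0.1554, 0.0619]
orientation: [[-1.0, -0.002, 0.0], [-0.002, 1.0, 0.0], [-0.0, 0.0, -1.0]]
contact_force: [1.2, -0.2, -0.4]
width: 0.0001
2.8667 [0.4689 0.1554 0.0619] [ 1.2408 -0.2362 -0.4362]
```

View pics/a1.png

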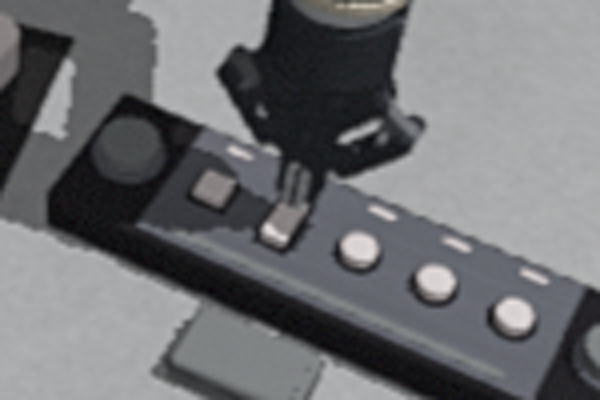

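View pics/b1.png

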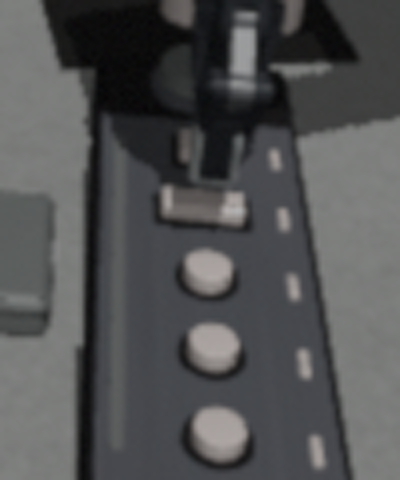

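The fingertips stand over the LINK bar, about 2 mm off in y. I'll correct that and descend slowly.

```bash
python3 -m jog '[[[0,-2,6],[0,0,0],0],[[0,0,6],[0,0,0],0],[[0,0,1],[0,0,0],0],[[0,0,0],[0,0,0],0],[[0,0,0],[0,0,0],0]]'
python3 -m jog '[[[0,0,1],[0,0,0],0],[[0,0,1],[0,0,0],0],[[0,0,1],[0,0,0],0],[[0,0,1],[0,0,0],0],[[0,0,1],[0,0,0],0],[[0,0,0],[0,0,0],0],[[0,0,0],[0,0,0],0]]'
python3 -m jog '[[[0,0,1],[0,0,0],0],[[0,0,1],[0,0,0],0],[[0,0,1],[0,0,0],0],[[0,0,0],[0,0,0],0],[[0,0,0],[0,0,0],0]]'
```

```text
t: 3.38
position: [0.4688, 0.1524, 0.0482]
orientation: [[-1.0, -0.0, -0.0], [-0.0, 1.0, -0.0], [0.0, -0.0, -1.0]]
contact_force: [0.4, 0.3, -1.0]
width: 0.0003
t: 3.97
position: [0.4691, 0.1525, 0.0434]
orientation: [[-1.0, -0.001, 0.0], [-0.001, 1.0, 0.0], [-0.0, 0.0, -1.0]]
contact_force: [-0.1, 0.3, 1.0]
width: 0.0002
t: 4.38
position: [0.4691, 0.1525, 0.0404]
orientation: [[-1.0, -0.001, 0.0], [-0.001, 1.0, 0.0], [-0.0, 0.0, -1.0]]
contact_force: [0.2, -0.5, 3.5]
width: 0.0001
```

```bash
python3 -m jog '[[[0,0,0.5],[0,0,0],0],[[0,0,0],[0,0,0],0],[[0,0,0],[0,0,0],0]]'
python3 -m jog '[[[0,0,0.5],[0,0,0],0],[[0,0,0],[0,0,0],0],[[0,0,0],[0,0,0],0]]'
python3 - <<'E'
from h import *
print(np.mean([ (env.camera('side'),env.get_state()['contact_force'])[1] for _ in range(3)],0),env.get_state()['position'])
E
```

```text
t: 4.63
position: [0.4691, 0.1525, 0.04]
orientation: [[-1.0, -0.001, 0.0], [-0.001, 1.0, -0.0], [-0.0, -0.0, -1.0]]
contact_force: [-0.4, -0.9, 4.9]
width: 0.0004
t: 4.88
position: [0.4692, 0.1525, 0.0399]
orientation: [[-1.0, -0.001, 0.0], [-0.001, 1.0, -0.0], [-0.0, -0.0, -1.0]]
contact_force: [-2.5, -0.7, 9.8]
width: -0.0006
[-2.1223 -0.5165  8.7913] [0.4691 0.1525 0.0399]
```

Force is 9 N and the height is steady at 39.9 mm, so the key is on its stop. I'll hold, release, and go to a viewpoint for the transmitter.

```bash
python3 -m jog '[[[0,0,0],[0,0,0],0],[[0,0,0],[0,0,0],0],[[0,0,0],[0,0,0],0],[[0,0,0],[0,0,0],0],[[0,0,-2],[0,0,0],0],[[0,0,-3],[0,0,0],0],[[0,0,-6],[0,0,0],0],[[0,0,-15],[0,0,0],0],[[0,0,-25],[0,0,0],0],[[0,0,0],[0,0,0],0]]'
python3 - <<'E'
from h import *
s=env.get_state();print(s['t'],s['position'],s['contact_force'])
cv2.imwrite('pics/b2.png',cv2.resize(env.camera('side')[200:320,340:440,::-1],None,fx=4,fy=4,interpolation=2))
E
python3 -m jog '[[[0,0,-30],[0,0,0],0],[[0,0,-30],[0,0,0],0],[[9,-30,-30],[0,0,0],0],[[9,-30,-15],[0,0,0],0],[[9,-30,0],[0,0,0],0],[[9,-30,0],[0,0,0],0],[[9,-30,0],[0,0,0],0],[[9,-30,0],[0,0,0],0],[[9,-30,0],[0,0,0],0],[[9,-30,0],[0,0,0],0],[[9,-30,0],[0,0,0],0],[[9,-30,0],[0,0,0],0],[[0,0,0],[0,0,0],0],[[0,0,0],[0,0,0],0],[[0,0,0],[0,0,0],0]]'
python3 - <<'E'
from h import *
m=env.camera_model('wrist');s=env.get_state()
im=env.camera('wrist')[:,:,::-1];cv2.imwrite('pics/w2.png',im)
print(s['t'],s['position'],s['contact_force'])
E
```

```text
t: 5.87
position: [0.4711, 0.153, 0.0942]
orientation: [[-1.0, -0.001, 0.005], [-0.001, 1.0, 0.001], [-0.005, 0.001, -1.0]]
contact_force: [1.1, 1.0, 1.3]
width: -0.0001
5.8667 [0.4711 0.153  0.0942] [1.1062 0.9999 1.3102]
t: 7.17
position: [0.379, -0.1458, 0.1934]
orientation: [[-1.0, 0.0, -0.001], [0.0, 1.0, 0.001], [0.001, 0.001, -1.0]]
contact_force: [0.2, 1.1, -0.4]
width: 0.0001
7.1667 [ 0.379  -0.1458  0.1934] [ 0.1968  1.0806 -0.3674]
```

View pics/w2.png

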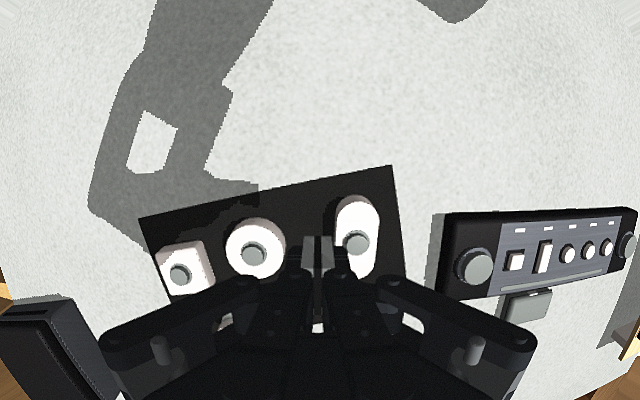

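View pics/b2.png

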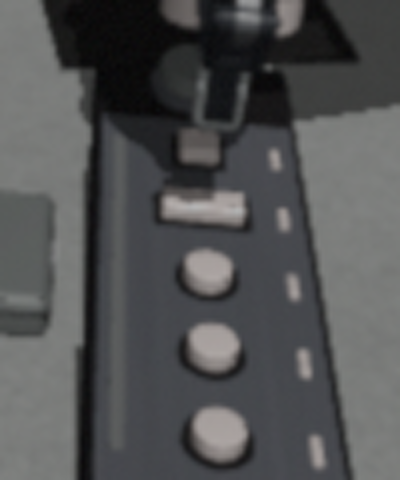

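The key is up again. In the wrist view the round transmitter is in the middle, with its button at about (254,254), clear of the fingers.

```bash
python3 - <<'E'
from h import *
m=env.camera_model('wrist')
im=cv2.imread('pics/w2.png')
cv2.imwrite('pics/c5.png',cv2.resize(im[205:295,210:300],None,fx=6,fy=6,interpolation=cv2.INTER_CUBIC))
g=cv2.cvtColor(im,cv2.COLOR_BGR2GRAY);k=np.zeros_like(g);k[235:275,235:275]=((g[235:275,235:275]>90)&(g[235:275,235:275]<190))*255
N,L,S,C=cv2.connectedComponentsWithStats(k)
for i in range(1,N):
    if S[i,4]>60: print(S[i],C[i],onz(m,*C[i],.043,True))
E
```

```text
[240 242  27  24 425] [253.1482 254.0659] [ 0.4505 -0.211   0.043 ]
```

View pics/c5.png

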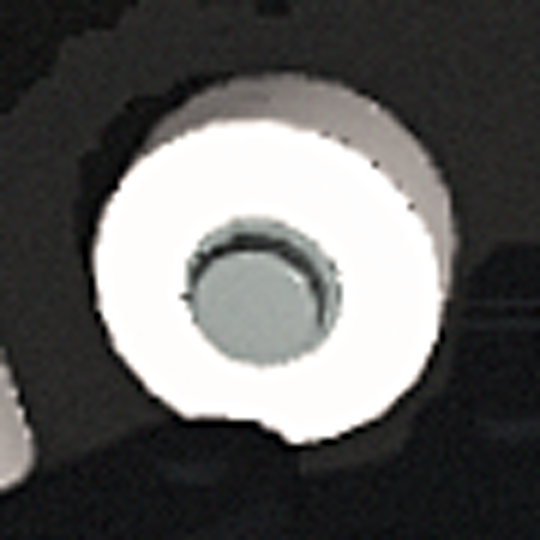

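The button's top disc is centred at crop (254,307), and the shell's top circle at about (269,281).

```bash
python3 - <<'E'
from h import *
m=env.camera_model('wrist')
f=lambda u,v:(210+(u+.5)/6-.5,205+(v+.5)/6-.5)
print(onz(m,*f(254,307),.043,True),onz(m,*f(269,281),.034,True), onz(m,*f(264,290),.035,True))
print('diam',onz(m,*f(193,300),.043,True)-onz(m,*f(315,312),.043,True))
s=env.camera_model('scene');print(tri([ray(m,*f(254,307),True),ray(s,276.6,139.2)]))
E
```

```text
[ 0.4525 -0.2125  0.043 ] [ 0.4515 -0.2114  0.034 ] [ 0.4529 -0.2122  0.035 ]
diam [-0.0017 -0.022   0.    ]
[ 0.4544 -0.2142  0.0404]
```

Target is (0.453, -0.2125). The views agree to 2–4 mm, on a button 24 mm across.

```bash
python3 -m jog '[[[-25,-22,0],[0,0,0],0],[[-25,-22,0],[0,0,0],0],[[-24,-22,10],[0,0,0],0],[[0,0,25],[0,0,0],0],[[0,0,25],[0,0,0],0],[[0,0,25],[0,0,0],0],[[0,0,25],[0,0,0],0],[[0,0,15],[0,0,0],0],[[0,0,8],[0,0,0],0],[[0,0,0],[0,0,0],0],[[0,0,0],[0,0,0],0]]'
python3 - <<'E'
from h import *
s=env.get_state();print(s['t'],s['position'],s['contact_force'])
im=[env.camera(n)[:,:,::-1] for n in('scene','side')]
cv2.imwrite('pics/a3.png',cv2.resize(im[0][90:190,210:350],None,fx=5,fy=5,interpolation=2))
cv2.imwrite('pics/b3.png',cv2.resize(im[1][130:220,330:440],None,fx=5,fy=5,interpolation=2))
E
```

```text
t: 8.13
position: [0.454, -0.2115, 0.0613]
orientation: [[-1.0, -0.002, -0.0], [-0.002, 1.0, 0.0], [0.0, 0.0, -1.0]]
contact_force: [-0.2, 0.7, 1.3]
width: -0.0001
8.1333 [ 0.454  -0.2115  0.0613] [-0.1904  0.7471  1.288 ]
```

View pics/a3.png

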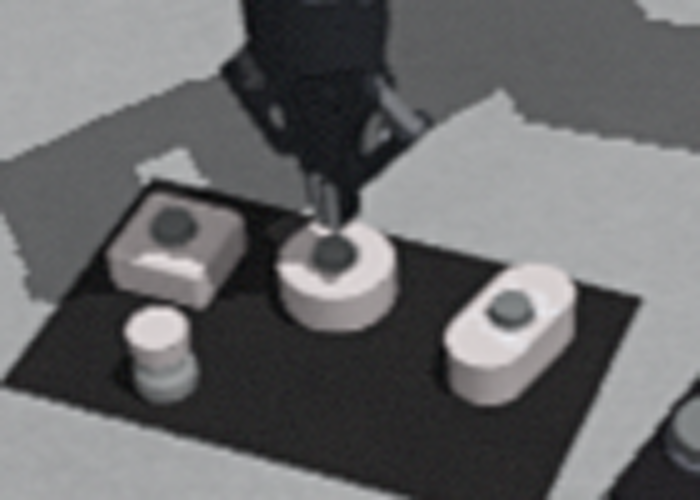

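View pics/b3.png

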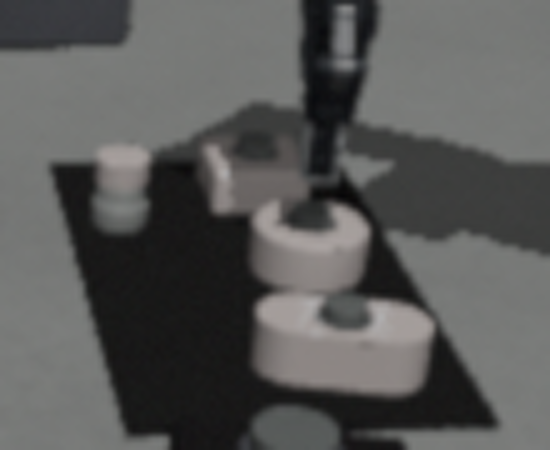

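```bash
python3 - <<'E'
from h import *
for n,(a,b) in dict(scene=(210,90),side=(330,130)).items():
    m=env.camera_model(n);T=np.linalg.inv(m['pose'])
    for p in [(.454,-.2115,.0613),(.454,-.2115,.043)]:
        q=m['mtx']@(T[:3,:3]@p+T[:3,3]);q=q[:2]/q[2];print(n,q,(q-[a,b]+.5)*5-.5)
E
```

```text
scene [277.2624 134.0666] [338.3122 222.333 ]
scene [277.7692 138.9383] [340.8458 246.6917]
side [392.4085 165.2562] [314.0423 178.2812]
side [391.6537 171.1509] [310.2685 207.7547]
```

Everything lines up to within about 3 mm. I'll nudge slightly and descend.

```bash
python3 -m jog '[[[-2,-1,6],[0,0,0],0],[[0,0,6],[0,0,0],0],[[0,0,3],[0,0,0],0],[[0,0,0],[0,0,0],0],[[0,0,0],[0,0,0],0]]'
python3 -m jog '[[[0,0,1],[0,0,0],0],[[0,0,1],[0,0,0],0],[[0,0,1],[0,0,0],0],[[0,0,1],[0,0,0],0],[[0,0,1],[0,0,0],0],[[0,0,0],[0,0,0],0],[[0,0,0],[0,0,0],0]]'
python3 -m jog '[[[0,0,1],[0,0,0],0],[[0,0,1],[0,0,0],0],[[0,0,1],[0,0,0],0],[[0,0,0],[0,0,0],0],[[0,0,0],[0,0,0],0]]'
```

```text
t: 8.65
position: [0.4552, -0.2132, 0.0458]
orientation: [[-1.0, -0.001, -0.001], [-0.001, 1.0, 0.0], [0.001, 0.0, -1.0]]
contact_force: [0.3, -0.4, 0.1]
width: 0.0001
t: 9.23
position: [0.4556, -0.2134, 0.0413]
orientation: [[-1.0, -0.001, 0.0], [-0.001, 1.0, -0.0], [-0.0, -0.0, -1.0]]
contact_force: [-0.2, 0.0, 1.2]
width: 0.0003
t: 9.65
position: [0.4556, -0.2134, 0.0382]
orientation: [[-1.0, -0.001, 0.0], [-0.001, 1.0, -0.0], [-0.0, -0.0, -1.0]]
contact_force: [-0.2, -0.3, 3.3]
width: 0.0
```

```bash
python3 -m jog '[[[0,0,0.7],[0,0,0],0],[[0,0,0],[0,0,0],0],[[0,0,0],[0,0,0],0]]'
python3 -m jog '[[[0,0,0.6],[0,0,0],0],[[0,0,0],[0,0,0],0],[[0,0,0],[0,0,0],0]]'
python3 -m jog '[[[0,0,0.3],[0,0,0],0],[[0,0,0],[0,0,0],0],[[0,0,0],[0,0,0],0]]'
```

```text
t: 9.9
position: [0.4556, -0.2134, 0.0375]
orientation: [[-1.0, -0.001, 0.0], [-0.001, 1.0, -0.0], [-0.0, -0.0, -1.0]]
contact_force: [-0.8, -0.5, 3.6]
width: -0.0002
t: 10.15
position: [0.4556, -0.2134, 0.037]
orientation: [[-1.0, -0.001, 0.0], [-0.001, 1.0, -0.0], [-0.0, -0.0, -1.0]]
contact_force: [-1.2, 0.3, 6.5]
width: 0.0004
t: 10.4
position: [0.4557, -0.2135, 0.037]
orientation: [[-1.0, -0.001, 0.0], [-0.001, 1.0, -0.0], [-0.0, -0.0, -1.0]]
contact_force: [-1.9, 1.3, 7.2]
width: -0.0001
```

The button is on its stop: 37.0 mm steady at about 7 N. I'll hold, then withdraw.

```bash
python3 -m jog '[[[0,0,0],[0,0,0],0],[[0,0,0],[0,0,0],0],[[0,0,0],[0,0,0],0],[[0,0,0],[0,0,0],0],[[0,0,0],[0,0,0],0],[[0,0,-2],[0,0,0],0],[[0,0,-3],[0,0,0],0],[[0,0,-6],[0,0,0],0],[[0,0,-15],[0,0,0],0],[[0,0,-25],[0,0,0],0],[[0,0,-30],[0,0,0],0],[[8,0,-30],[0,0,0],0],[[15,0,-30],[0,0,0],0],[[15,0,-10],[0,0,0],0],[[0,0,0],[0,0,0],0],[[0,0,0],[0,0,0],0],[[0,0,0],[0,0,0],0]]'
python3 - <<'E'
from h import *
s=env.get_state();print(s['t'],s['position'],s['contact_force'])
im=[env.camera(n)[:,:,::-1] for n in('scene','side')]
cv2.imwrite('pics/a4.png',im[0]);cv2.imwrite('pics/b4.png',im[1])
cv2.imwrite('pics/a4c.png',cv2.resize(im[0][110:250,210:500],None,fx=2.7,fy=2.7,interpolation=2))
o=cv2.imread('pics/side0.png')[140:380,320:440]
cv2.imwrite('pics/b4c.png',cv2.resize(np.hstack([o,im[1][140:380,320:440]]),None,fx=2.5,fy=2.5,interpolation=2))
E
```

```text
t: 11.82
position: [0.4172, -0.2128, 0.1864]
orientation: [[-1.0, -0.0, -0.001], [-0.0, 1.0, 0.001], [0.001, 0.001, -1.0]]
contact_force: [0.3, -0.4, -0.4]
width: 0.0004
11.8167 [ 0.4172 -0.2128  0.1864] [ 0.2652 -0.4469 -0.3748]
```

View pics/a4c.png

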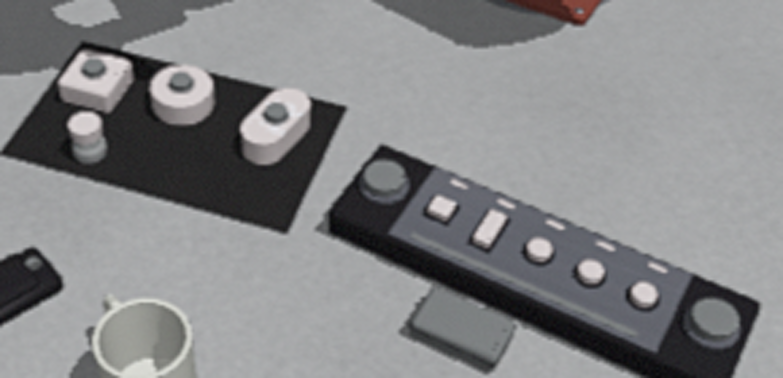

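View pics/b4c.png

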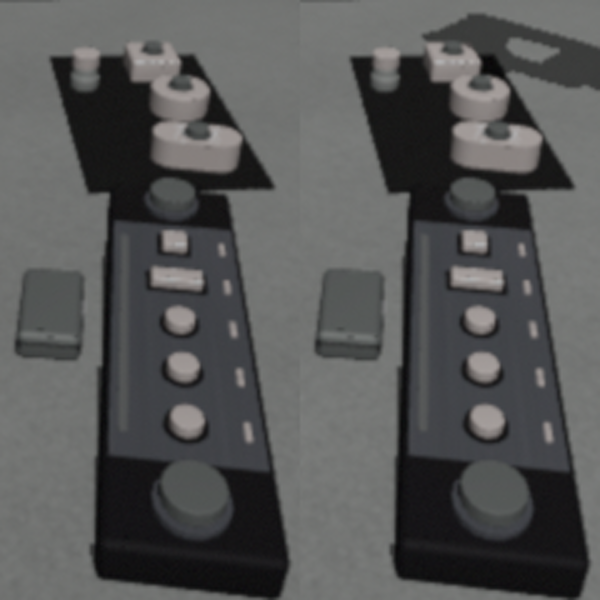

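Before and after match: the transmitter is in place, and the key and button are both up. Handing in.

```bash
python3 -c "
from bench import env
env.sign_off()"
```

```text
the job is handed in; nothing more can be done
```

I pressed the LINK key and then the round transmitter's button, each right down on its stop, and handed the job in at about 12 s of the 42 s allowed.

- **LINK key:** it stopped with the fingertips 39.9 mm above the table at about 9 N. I held it for about a second, let it up, and the side camera showed it up again.
- **Round button:** it stopped with the fingertips 37.0 mm above the table at about 7 N. I held it for about a second, let it up, and withdrew about 15 cm above the desk.
- **Last checks:** comparing the side pictures from before and after by eye, the transmitters, jar, console and case had not moved. All keys and buttons looked up, and the force reading was back to near zero.
- **Disagreements:** the camera estimates differed by up to about 3 mm for the LINK key. For the round button they differed by about 4 mm, or 7 mm for one rough side-view estimate. I aimed between the views, and both presses landed and reached full travel.

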